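# Load, seal and start a strip-plate mixer

## Robot

A 6-joint arm with a two-finger parallel gripper is mounted at the origin on a cart in front of the work surface, level with it; the furniture and walls round the work are solid. World frame = base frame: x ahead of the robot, y to its left, z up, the work surface at z = 0. Lengths are in mm, angles in rad, forces in N, time in s.
With the tool pointing down it reaches from about 275 to 750 mm from the base axis. Payload 10.2 kg.
Tool frame: the origin (TCP) lies midway between the tips of the shut fingers; the grasp point (between the pads) lies 19 mm behind it; z points along the fingers, y is the line along which they close (so a half turn about z gives the same grasp; the last joint's range is limited). The gripper opens to 85 mm and grips with 20 to 120 N. Pads are 22 mm wide; open, the fingers measure 114 mm over their backs; the gripper's body (76 mm by 85 mm) begins 54 mm behind the grasp point. The pads swing forward as they close: fully open they stand 13 mm farther back than shut.
Start: joints at [-1.507, 0.313, 1.498, -0, 1.331, -0.223], TCP at [148.501, -503.566, 231.294] pointing down, gripper open.
Joint ranges: [-2.94, 2.94], [-0.97, 2.17], [0.19, 2.56], [-1.23, 4.37], [0.02, 3.11], [-2.88, 2.88]. Speed limits (rad/s): [2.39, 2.39, 3.01, 3.14, 3.14, 3.14].

## Interface

Orientations are given as a unit quaternion [w, x, y, z].
In Python, from rig import ctrl gives the robot as it stands.
- The arm moves only by the tool send_rows, never from a script. Its argument "targets" is a list of rows, each a list of 7 numbers: the closure, from -1 (fully open) to 1 (shut), so that 0 is half open, then the shift along the tool's x, y, z in m, then the turn, a rotation vector about the tool's x, y, z in rad. In form: [[claw, dx, dy, dz, ax, ay, az], ...]. A call has exactly 10 rows; each row shifts and turns the commanded pose from where the row before left it, along the tool's axes as they then stand; what a row does not reach is not made up. A row lasts 1/8 s, in which the tool goes at most 62.5 mm and 10.7 degrees, less where a joint would pass 70% of its speed; a pose out of reach is approached as far as the arm can. A call with a gripper value outside its range is refused whole. The fingers move at their own pace and stop on an object; "squeeze" is the grip in N (left out, the last holds). Time passes only in rows, so rows that do not move let the fingers close, or fill a call up. It gives the time, the measured TCP pose, the force, the opening and the grip force at its end, in the units of the state.
- ctrl.sense(): the state, without advancing time (a new reading comes with each control period).
- ctrl.capture(name): name is "scene" or "top" or "wrist"; returns a dict with "img" (384x512x3 uint8, red, green, blue), "camera_matrix" (3x3 intrinsics, pixels), "R" (3x3) and "t" (3): a world point X has camera coordinates R X + t. Camera axes: x right, y down, z forward; pixel columns grow to the right and rows downward; lengths in mm; the calibration is good to about 2 mm. A picture is of the moment at which its call begins. There is no depth.
- ctrl.finish_job(): hands the job in; it is judged then, once.
Trained networks look in a picture, given as the dict that the camera call returned (one of the last four; its "shot" number tells which), for a name from the list of things; names that differ only in an ending like _2 or _b are one class to them, and where a whole thing is asked for, a point or a joint stands for the part that bears it (a point fixed in the world has none). Each returns a list of dicts, best first, with "score" (0 to 1); they miss things now and then, are a little off and sometimes report something else, mostly with a low value. They report only what shows in the picture. A call takes as long as a camera call. They do not tell look-alikes from the thing itself.
- ctrl.boxes_of(query, picture): "extent" ([left, top, width, height] in pixels, round what is visible of it).
- ctrl.landmark_of(query, picture): "point" ([column, row] in pixels: a listed point, or the origin of a listed thing).
The state is a dict: "time_s": time; "joints": joint angles; "dq": joint speeds; "tau": joint torques, N m; "eef_pos": TCP position; "ee_rot": TCP orientation; "force": force on the tool from outside, world axes, zero at the start; "wrist_torque": the same for the moment, N m; "grip_width": opening from 0.0 (shut) to 1.0 (fully open); "grip_force": force on a finger pad.
Only numpy, scipy, OpenCV 4.12 (cv2) and the standard library are available. Lean on these libraries where they do the work, as an engineer would, in place of code of your own. Each camera call takes 0.05 s, during which the arm holds its last target. There are 200 camera calls.

## Task

Load every well strip on the bench into a slot of the mixer's frame (any slot), then run the hand roller firmly along each strip until all its caps are pressed flat - with the roller, not the fingers - and put the roller back on its mat. Press the clear guard straight down over the frame until both clips snap under the rim, and only then push the green start button fully down and let it spring back. Leave the bottle, the green rack and the timer where they are.

Things in the scene. Friction and masses are not known exactly. Their poses are not given: they have to be found in the camera images.
- mixer: Plate mixer (sizes in mm), fixed, white case 200x170x50. Origin on the bench under the strip frame's centre; x runs along the slots, away from the panel. Case x -125 to +75, panel on its -x end. Aluminium frame: top 78 up, 112 (x) x 140 (y), rim 6 thick all round. Three slots along x at y = -42, 0, +42: 86 x 19, floor 71 up, 7 deep, bevelled; any strip fits any slot (play 1.5 a side, 2 an end).
- start_button (a joint): Green spring start button, 24 mm across, on the mixer's panel; value = how far it is pressed, 0 to 0.005 m (fully down, 5 N); it springs back.
- start_button_top (a point): Centre of the start button's top face, 67 mm above the bench when up; it is pressed straight down.
- strip_a: Well strip with blue caps, 82 (x) x 16 (y) mm, stands on the bench; 0.06 kg; may be absent. Origin: centre of its underside. Grip the pale body, 15 tall, across its 16 width. On it a row of four caps at 19 pitch along x, each 17.6 x 12, tops about 20 up while loose, 16 up when pressed home.
- strip_b: Well strip with red caps, 82 (x) x 16 (y) mm, stands on the bench; 0.06 kg; may be absent. Origin: centre of its underside. Grip the pale body, 15 tall, across its 16 width. On it a row of four caps at 19 pitch along x, each 17.6 x 12, tops about 20 up while loose, 16 up when pressed home.
- strip_c: Well strip with yellow caps, 82 (x) x 16 (y) mm, stands on the bench; 0.06 kg; may be absent. Origin: centre of its underside. Grip the pale body, 15 tall, across its 16 width. On it a row of four caps at 19 pitch along x, each 17.6 x 12, tops about 20 up while loose, 16 up when pressed home.
- strip_a_cap0 (a joint): Blue strip's cap at x = -28.5 mm: how far it is pushed in, 0 (loose; starts at 0 to 0.0008) to 0.004 m (home, flat); takes 5 N and stays where pushed.
- strip_a_cap1 (a joint): Blue strip's cap at x = -9.5 mm: how far it is pushed in, 0 (loose; starts at 0 to 0.0008) to 0.004 m (home, flat); takes 5 N and stays where pushed.
- strip_a_cap2 (a joint): Blue strip's cap at x = 9.5 mm: how far it is pushed in, 0 (loose; starts at 0 to 0.0008) to 0.004 m (home, flat); takes 5 N and stays where pushed.
- strip_a_cap3 (a joint): Blue strip's cap at x = 28.5 mm: how far it is pushed in, 0 (loose; starts at 0 to 0.0008) to 0.004 m (home, flat); takes 5 N and stays where pushed.
- strip_b_cap0 (a joint): Red strip's cap at x = -28.5 mm: how far it is pushed in, 0 (loose; starts at 0 to 0.0008) to 0.004 m (home, flat); takes 5 N and stays where pushed.
- strip_b_cap1 (a joint): Red strip's cap at x = -9.5 mm: how far it is pushed in, 0 (loose; starts at 0 to 0.0008) to 0.004 m (home, flat); takes 5 N and stays where pushed.
- strip_b_cap2 (a joint): Red strip's cap at x = 9.5 mm: how far it is pushed in, 0 (loose; starts at 0 to 0.0008) to 0.004 m (home, flat); takes 5 N and stays where pushed.
- strip_b_cap3 (a joint): Red strip's cap at x = 28.5 mm: how far it is pushed in, 0 (loose; starts at 0 to 0.0008) to 0.004 m (home, flat); takes 5 N and stays where pushed.
- strip_c_cap0 (a joint): Yellow strip's cap at x = -28.5 mm: how far it is pushed in, 0 (loose; starts at 0 to 0.0008) to 0.004 m (home, flat); takes 5 N and stays where pushed.
- strip_c_cap1 (a joint): Yellow strip's cap at x = -9.5 mm: how far it is pushed in, 0 (loose; starts at 0 to 0.0008) to 0.004 m (home, flat); takes 5 N and stays where pushed.
- strip_c_cap2 (a joint): Yellow strip's cap at x = 9.5 mm: how far it is pushed in, 0 (loose; starts at 0 to 0.0008) to 0.004 m (home, flat); takes 5 N and stays where pushed.
- strip_c_cap3 (a joint): Yellow strip's cap at x = 28.5 mm: how far it is pushed in, 0 (loose; starts at 0 to 0.0008) to 0.004 m (home, flat); takes 5 N and stays where pushed.
- roller: Hand roller, 0.26 kg (sizes in mm), stands by itself: two dark free-running rollers (26 diameter, 26 wide, axles along y at x = -15 and +15, 13 up) in a steel frame 50 (x) x 36 (y), its top 32 up; on that a red grip 48 (x) x 20 (y) from 32 to 68 up, to be held across its 20 with the fingertips on the frame's top. Rolls along x. Origin under its middle at the rollers' lowest line.
- roller_mat: The roller's teal mat, fixed, 110 (x) x 90 (y) x 2 mm; origin at the centre of its underside.
- guard: Smoke-clear guard, 0.18 kg, 122 (x) x 150 (y) mm, roof top 44 up, on it a dark grip 60 (x) x 18 (y) from 44 to 70 up. Origin: centre of its foot level. Same either way round. Goes centred on the frame, x along the mixer's x; tapered tabs lead it over the rim. Laid on it stops 9 high on its clips; about 15 N straight down snaps both orange clips under the rim: origin 62 above the mixer's.
- cream_bottle: Bystander: small clear bottle with a pale cap, 50 mm across, 103 mm tall; origin under its centre.
- green_rack: Bystander: green microtube rack 66 x 105 x 34 mm; origin under its centre.
- lab_timer: Bystander: cream timer 68 x 68 x 21 mm; origin under its centre.
There are look-alikes about, which are no part of the job. Leave any black look-alike of the strip_c alone. Of the things that look like the roller, take the one that is farthest to the robot's left at the start.

How it is judged:
By the outcome, as a careful person would: the job done as asked, in the order asked, and still so for the second after the job is handed in, with the robot touching nothing.
Of strip_a, strip_b, strip_c only 2 to 3 are there at a start; the rules pass over those that are not, and their reading is None.
At some moment in a run one of guard, strip_a, strip_b, strip_c may be knocked a few centimetres aside while the robot is not near it.
It also fails if it takes over 210 s, if anything falls off the work surface, if the arm or the gripper's body presses on something with over 40 N, if the wrist force passes 120 N, or if a joint passes its speed limit or range.

## Working session

There is one attempt and no reset: what is moved stays moved. The work goes in short steps, Python scripts to look and compute and a tool call to move; the robot and the scene stay as the last step left them, time stands still between calls to the robot, and variables do not carry over. Pictures are saved under pics/ and viewed, at most 14 in all, crops included, and the job is handed in when it is done.

Besides the shell and the picture viewer there is one more tool, called in YAML: its name, and indented under it one key for each argument. send_rows: Moves the arm, as the interface text tells. Its arguments: {"type":"object","properties":{"targets":{"type":"array"},"squeeze":{"type":"number"}},"required":["targets"]}

```bash
ls; mkdir -p pics
python3 - <<'E'
from rig import ctrl
import cv2
s=ctrl.sense();print(s)
for n in ["scene","top"]:
    p=ctrl.capture(n);cv2.imwrite(f"pics/{n}0.png",cv2.cvtColor(p["img"],cv2.COLOR_RGB2BGR))
    print(n,p["camera_matrix"],p["R"],p["t"],p["shot"])
E
```

```text
pics
{'time_s': 0.0, 'joints': array([-1.50738300e+00,  3.13463268e-01,  1.49844253e+00,  3.43176665e-07,
        1.33099268e+00, -2.23404426e-01]), 'dq': array([ 0.00013457, -0.00166342,  0.00021201,  0.00018974, -0.00026197,
        0.00068866]), 'tau': array([-1.59935455e-03, -4.12271726e+01, -2.59742099e+01, -2.22879416e-04,
        4.19664822e-03, -1.36060882e-05]), 'eef_pos': array([ 148.49273909, -503.29446493,  230.72623509]), 'ee_rot': array([-6.50813342e-04,  9.89734353e-01,  1.42917751e-01,  5.23406957e-05]), 'force': array([-0.42916759, -0.01874569,  0.60233918]), 'wrist_torque': array([-0.04648669, -0.02306007,  0.00635224]), 'grip_force': 0.0, 'grip_width': 1.0029277942164951}
scene [[363.16533067   0.         255.73980954]
 [  0.         363.16533067 194.38409036]
 [  0.           0.           1.        ]] [[-0.84332715 -0.53717099  0.01570516]
 [-0.41872504  0.63849421 -0.6457511 ]
 [ 0.3368511  -0.55115558 -0.76338644]] [464.91360671 271.17783187 858.91082569] 1
top [[415.75949415   0.         257.05096762]
 [  0.         415.75949415 190.36347011]
 [  0.           0.           1.        ]] [[-0.01158499 -0.99991162  0.00652201]
 [-0.99442019  0.01083693 -0.10493352]
 [ 0.10485356 -0.00770127 -0.99445785]] [  33.45552272  534.99895801 1064.71576788] 2
```

View pics/top0.png

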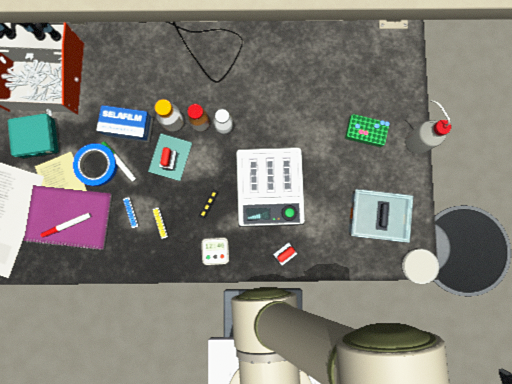

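View pics/scene0.png

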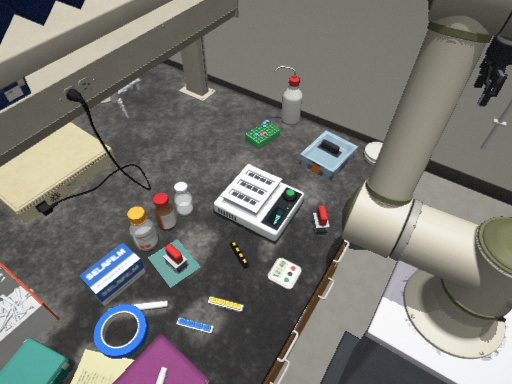

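The top view shows blue strip at (130,212), yellow strip at (160,222), and a black look-alike at (208,204). The red strip isn't visible. There are two roller-like things: one at (168,157) on the teal mat and one at (286,254) on bare bench. The one on the mat is farther to the robot's left (+y is image left), so it's the one meant. The mixer is at (270,187) with its panel toward the robot, and the guard is at (382,215).

```bash
cat > h.py <<'E'
from rig import ctrl
import cv2, numpy as np
from scipy.spatial.transform import Rotation as Rn
def save(p,n,box=None,s=1):
    im=cv2.cvtColor(p["img"],cv2.COLOR_RGB2BGR)
    if box: x,y,w,h=box; im=im[y:y+h,x:x+w]
    cv2.imwrite(f"pics/{n}.png",cv2.resize(im,None,fx=s,fy=s,interpolation=cv2.INTER_CUBIC))
def world(p,px,z):
    px=np.atleast_2d(np.asarray(px,float)); R,t,K=map(np.asarray,(p["R"],p["t"],p["camera_matrix"]))
    d=np.c_[px,np.ones(len(px))]@np.linalg.inv(K).T@R; c=-R.T@t
    return (c+d*((z-c[2])/d[:,2])[:,None])[:,:2]
def pix(p,X):
    q=np.atleast_2d(X)@np.asarray(p["R"]).T+p["t"]; q=q@np.asarray(p["camera_matrix"]).T
    return q[:,:2]/q[:,2:]
def seg(p,lo,hi,z,box=None,close=5,amin=20):
    """blobs of an HSV range: world centre, sizes, long-axis angle (rad) at height z"""
    m=cv2.inRange(cv2.cvtColor(p["img"],cv2.COLOR_RGB2HSV),np.array(lo),np.array(hi))
    if box: k=np.zeros_like(m); x,y,w,h=box; k[y:y+h,x:x+w]=1; m*=k
    if close: m=cv2.morphologyEx(m,cv2.MORPH_CLOSE,np.ones((close,close),np.uint8))
    out=[]
    for c in cv2.findContours(m,cv2.RETR_EXTERNAL,cv2.CHAIN_APPROX_NONE)[0]:
        if cv2.contourArea(c)<amin: continue
        pts=world(p,c[:,0,:],z).astype(np.float32)
        r=cv2.minAreaRect(pts); (w,h),a=r[1],r[2]
        if w<h: w,h,a=h,w,a+90
        a=(a+90)%180-90
        out.append((cv2.contourArea(c),np.round(r[0],1),round(w,1),round(h,1),round(np.radians(a),3),np.round(c[:,0,:].mean(0))))
    return sorted(out,key=lambda o:-o[0])
def st():
    s=ctrl.sense(); r=Rn.from_quat(s["ee_rot"],scalar_first=True).as_matrix()
    print("t",round(s["time_s"],2),"pos",np.round(s["eef_pos"],1),"yaw y-axis",round(np.arctan2(r[1,1],r[0,1]),3),"z",np.round(r[:,2],3),"F",np.round(s["force"],1),"grip",round(s["grip_width"],3),round(s["grip_force"],1),"q",np.round(s["joints"],2)); return s,r
def go(target,ydir=None):
    """shift in tool axes (mm) and turn about tool z (rad) to a TCP target with finger-closing line at world angle ydir"""
    s,r=st(); d=r.T@(np.array(target)-s["eef_pos"])
    if ydir is not None:
        a=np.arctan2(r[1,1],r[0,1]); k=(ydir-a+np.pi/2)%np.pi-np.pi/2
        print("az",round(-k,3),end=" ")
    print("d tool",np.round(d,1))
E
python3 - <<'E'
from h import *
p=ctrl.capture("top")
print("blue",seg(p,(95,120,80),(115,255,255),18,(110,185,40,60))[:3])
print("yel",seg(p,(20,100,100),(35,255,255),18,(145,195,40,60))[:3])
print("blk",seg(p,(20,100,100),(35,255,255),18,(190,180,40,50))[:3])
print("red?",[ (b['extent'],b['score']) for b in ctrl.boxes_of("strip_b",p)])
print("red seg",seg(p,(0,150,100),(8,255,255),50)[:8])
print("mat",seg(p,(70,40,60),(95,255,255),2,(140,125,60,65),7)[:2])
print("guard",seg(p,(85,15,120),(110,120,255),44,(340,180,90,70),7)[:3])
print("green btn",seg(p,(60,120,80),(85,255,255),67,(270,200,40,30))[:3])
for n in ["mixer","guard","roller","start_button_top","strip_a","strip_b","strip_c"]:
    print(n,[(np.round(b['point'],1),round(b['score'],2)) for b in ctrl.landmark_of(n,p)][:4])
save(p,"rollcrop",(110,120,200,160),3.5)
E
```

```text
blue [(88.0, array([482.4, 364. ]), 72.3, 12.3, np.float64(0.319), array([130., 212.]))]
yel [(104.5, array([454.3, 286.3]), 74.3, 12.9, np.float64(0.303), array([159., 222.]))]
blk [(53.5, array([503. , 157.4]), 68.3, 10.1, np.float64(-0.491), array([208., 204.]))]
red? [([154.8, 207.9, 13.7, 27.2], 0.75), ([123.6, 196.9, 15.6, 29.7], 0.72), ([200.0, 192.7, 17.4, 26.7], 0.72)]
red seg [(147.5, array([876.9, 533.1]), 231.8, 15.9, np.float64(0.036), array([63., 64.])), (110.5, array([370.5, -43.3]), 47.2, 17.6, np.float64(-0.946), array([286., 254.])), (104.5, array([624.2, 265.3]), 46.1, 18.9, np.float64(-0.184), array([165., 156.])), (38.0, array([432.5, 558.2]), 38.8, 9.6, np.float64(-1.141), array([ 49., 232.])), (27.0, array([ 702.1, -469.5]), 38.6, 18.1, np.float64(0.691), array([445., 125.])), (21.5, array([743.1, 182.8]), 40.5, 26.2, np.float64(0.005), array([197., 111.]))]
mat [(1332.0, array([632.9, 262.9]), 114.5, 92.8, np.float64(-0.303), array([170., 157.]))]
guard [(2691.5, array([ 465.8, -293.8]), 152.4, 123.1, np.float64(1.446), array([382., 215.]))]
green btn [(60.0, array([474.2, -53.4]), 22.7, 22.7, np.float64(1.56), array([289., 212.]))]
mixer [(array([266.3, 178.4]), 0.62)]
guard [(array([376.1, 215.4]), 0.73)]
roller [(array([165.9, 162.8]), 0.68), (array([285.5, 255.8]), 0.56), (array([217.8, 124.1]), 0.29)]
start_button_top [(array([289.9, 213.8]), 0.52)]
strip_a [(array([216.8, 248.7]), 0.61), (array([133.5, 211.9]), 0.56), (array([159.5, 223.5]), 0.52), (array([207.3, 205.4]), 0.44)]
strip_b [(array([216.8, 248.7]), 0.61), (array([133.5, 211.9]), 0.56), (array([159.5, 223.5]), 0.52), (array([207.3, 205.4]), 0.44)]
strip_c [(array([216.8, 248.7]), 0.61), (array([133.5, 211.9]), 0.56), (array([159.5, 223.5]), 0.52), (array([207.3, 205.4]), 0.44)]
```

View pics/rollcrop.png

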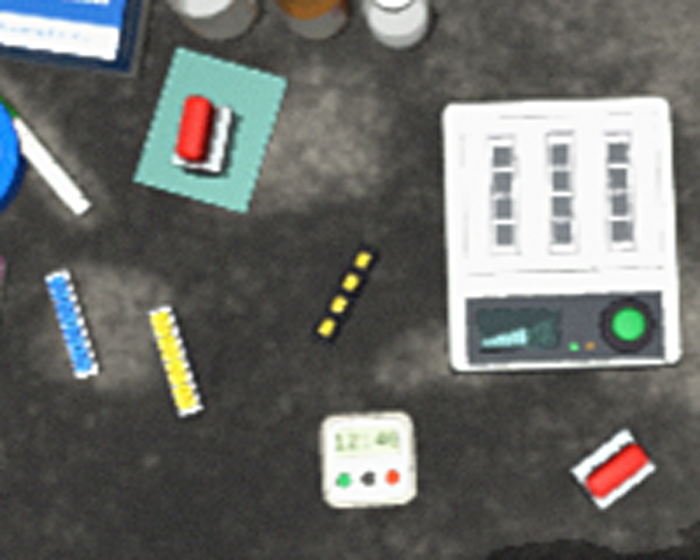

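The crop confirms it: the roller on the mat at crop (195,130) is the leftmost, the other is at (615,470). The strips to load are blue (72,325) and yellow (175,360). The black one with yellow caps (345,293) stays.

Run:
```python
from h import *
p=ctrl.capture("wrist"); s,r=st()
c=-np.asarray(p["R"]).T@p["t"]; print("cam in tool",r.T@(c-s["eef_pos"]),"\n",np.asarray(p["R"])@r, p["camera_matrix"])
print(r)
go([500,-20,330],np.pi/2)
```

```text
t 0.6 pos [ 148.5 -503.6  231.3] yaw y-axis -1.284 z [-0.  0. -1.] F [ 0.1 -0.8 -0.3] grip 1.002 0.0 q [-1.51  0.31  1.5  -0.    1.33 -0.22]
cam in tool [  78.60952925   -0.44864959 -143.06086968] 
 [[-4.34915110e-04  9.99999887e-01  1.90983273e-04]
 [-9.51565452e-01 -3.55133183e-04 -3.07446034e-01]
 [-3.07445932e-01 -3.15446011e-04  9.51565499e-01]] [[278.04974164   0.         254.20238704]
 [  0.         278.04974164 189.28210226]
 [  0.           0.           1.        ]]
[[ 9.59149723e-01  2.82898938e-01 -2.22515301e-06]
 [ 2.82898938e-01 -9.59149723e-01  3.99420523e-06]
 [-1.00429848e-06 -4.46053426e-06 -1.00000000e+00]]
t 0.6 pos [ 148.5 -503.6  231.3] yaw y-axis -1.284 z [-0.  0. -1.] F [ 0.1 -0.8 -0.3] grip 1.002 0.0 q [-1.51  0.31  1.5  -0.    1.33 -0.22]
az 0.287 d tool [ 473.9 -364.4  -98.7]
```

send_rows:
  targets:
    - [-1,0,0,0,0,0,0.144]
    - [-1,0,0,0,0,0,0.143]
    - [-1,0.04,-0.044,-0.002,0,0,0]
    - [-1,0.04,-0.044,-0.002,0,0,0]
    - [-1,0.04,-0.044,-0.002,0,0,0]
    - [-1,0.04,-0.044,-0.002,0,0,0]
    - [-1,0.04,-0.044,-0.002,0,0,0]
    - [-1,0.04,-0.044,-0.002,0,0,0]
    - [-1,0.04,-0.044,-0.002,0,0,0]
    - [-1,0.04,-0.044,-0.002,0,0,0]

```text
time_s: 1.85
eef_pos: [469.7, -150.0, 247.6]
ee_rot: [0.0, 1.0, -0.0, 0.0]
force: [1.5, -1.5, 0.5]
grip_width: 1.004
grip_force: 0.0
```

send_rows:
  targets:
    - [-1,0.04,-0.044,-0.002,0,0,0]
    - [-1,0.04,-0.044,-0.002,0,0,0]
    - [-1,0.04,-0.044,-0.002,0,0,0]
    - [-1,0,0,0,0,0,0]
    - [-1,0,0,0,0,0,0]
    - [-1,0,0,0,0,0,0]
    - [-1,0,0,0,0,0,0]
    - [-1,0,0,0,0,0,0]
    - [-1,0,0,0,0,0,0]
    - [-1,0,0,0,0,0,0]

```text
time_s: 3.1
eef_pos: [588.6, -19.7, 253.3]
ee_rot: [0.0, 1.0, -0.0, 0.0]
force: [0.3, -0.3, 0.9]
grip_width: 1.005
grip_force: 0.0
```

Run:
```python
from h import *
p=ctrl.capture("wrist"); s,r=st(); save(p,"mix"); np.save("mix.npy",p,allow_pickle=True)
for n in ["mixer","start_button_top"]:
    for b in ctrl.landmark_of(n,p)[:2]: print(n,b, world(p,b['point'],67))
```

```text
t 3.15 pos [588.6 -19.7 253.3] yaw y-axis -1.571 z [ 0.  0. -1.] F [-1.3  0.1  0.1] grip 1.002 0.0 q [-0.23  0.44  1.26  0.    1.44  1.34]
mixer {'point': [244.2, 171.8], 'score': 0.7} [[583.05219368  -7.02956273]]
mixer {'point': [7.4, 223.3], 'score': 0.52} [[514.45803212 300.83038564]]
start_button_top {'point': [275.2, 250.3], 'score': 0.56} [[474.68861386 -47.29346352]]
```

View pics/mix.png

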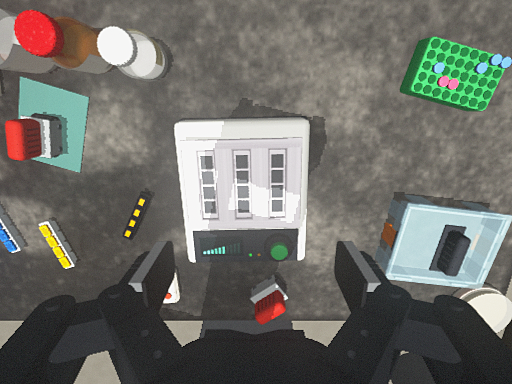

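The wrist view shows the mixer centred near (243,185), with slots at columns 207, 242 and 277, the button at (279,251) and the guard at (448,245).

Run:
```python
from h import *
p=np.load("mix.npy",allow_pickle=True).item()
print("btn",seg(p,(55,100,50),(90,255,255),67,(262,235,35,35))[:2])
g=cv2.cvtColor(p["img"],cv2.COLOR_RGB2GRAY)
m=(g<150).astype(np.uint8); k=np.zeros_like(m); k[146:222,192:292]=1; m*=k
n,l,stt,ce=cv2.connectedComponentsWithStats(m)
o=np.argsort(ce[1:,0]//25*1000+ce[1:,1])+1
for i in o:
    if stt[i,4]>15: print(stt[i], np.round(ce[i],1), world(p,ce[i],71).round(1))
save(p,"mixc",(165,110,150,160),5)
# frame in button frame check
q=cv2.imread("pics/mixc.png");
```

```text
btn [(178.5, array([472. , -52.5]), 21.5, 21.4, np.float64(-1.553), array([279., 252.]))]
[204 156   9  13  93] [208.3 161.9] [[596.2  35.5]]
[203 187  11  12  36] [207.1 191.8] [[558.7  38.9]]
[205 201  11  12 104] [210.  207.1] [[538.4  36.4]]
[236 155  12  14 159] [241.4 161.1] [[597.2  -4. ]]
[236 171  12  12 115] [242.1 175.9] [[579.   -4.6]]
[238 186  11  12  41] [242.5 191.2] [[559.4  -4.8]]
[238 200  11  13 101] [243.1 206.5] [[539.2  -5.3]]
[271 154  12  14 162] [276.7 160.6] [[597.8 -46. ]]
[271 170  12  13 153] [276.6 176. ] [[578.8 -46.4]]
[271 185  12  12  90] [277.  190.2] [[560.7 -47.3]]
[272 200  10  11 108] [276.5 205.1] [[541.1 -47.1]]
```

View pics/mixc.png

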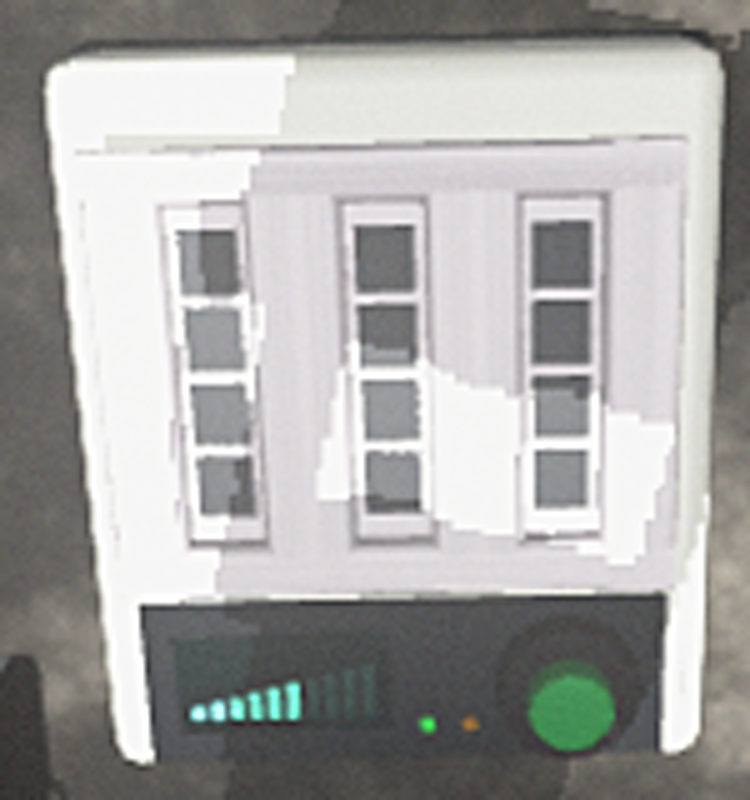

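The crop shows four dark floor squares per slot, for example the middle slot at (384,257) to (394,481) and the right slot at (562,255) to (561,478). I'll fit the slot grid to them.

Run:
```python
from h import *
from scipy.optimize import least_squares
p=np.load("mix.npy",allow_pickle=True).item()
A=np.array([[[208,262],[215,338],[220,413],[228,486]],[[384,257],[386,332],[391,409],[394,481]],[[562,255],[562,330],[562,405],[561,478]]],float)
W=world(p,(A.reshape(-1,2)-2)/5+[165,110],71).reshape(3,4,2); print(W.round(1), W.mean((0,1)))
M=np.array([[[x,y] for x in (28.5,9.5,-9.5,-28.5)] for y in (42,0,-42)])
def f(v,full=0):
    c,s=np.cos(v[2]),np.sin(v[2]); return (M@np.array([[c,s],[-s,c]])*1+v[:2]-W).ravel()
r=least_squares(f,[568,-5,0]); print(r.x, np.abs(r.fun).max().round(2))
C=np.array([[75,152],[690,137]]);print("frame top corners",world(p,(C-2)/5+[165,110],78))
t=ctrl.capture("top"); print(world(t,pix(t,[r.x[0],r.x[1],71]),71)); save(t,"t1",(225,140,90,95),6)
cx=np.array([0,0]);
```

```text
[[[596.1  38. ]
  [577.4  37.3]
  [558.2  37.1]
  [538.8  36. ]]

 [[597.3  -4. ]
  [578.8  -4.2]
  [559.2  -5.2]
  [540.2  -5.7]]

 [[597.8 -46.4]
  [579.3 -46.8]
  [560.2 -47.3]
  [540.9 -47.5]]] [568.68560831  -4.89116153]
[ 5.68685608e+02 -4.89116153e+00  2.43147591e-02] 0.65
frame top corners [[623.18548383  65.65194618]
 [626.47737222 -74.16839986]]
[[568.68560831  -4.89116153]]
```

View pics/t1.png

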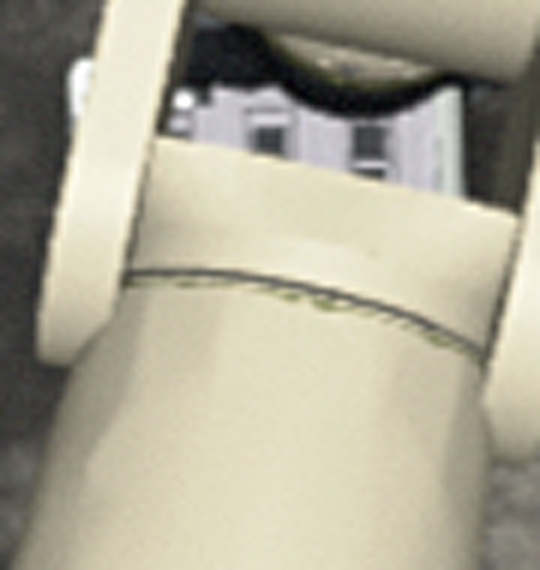

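send_rows:
  targets:
    - [-1,-0.013,-0.0575,0,0,0,0]
    - [-1,-0.013,-0.0575,0,0,0,0]
    - [-1,-0.013,-0.0575,0,0,0,0]
    - [-1,-0.013,-0.0575,0,0,0,0]
    - [-1,-0.013,-0.0575,0,0,0,0]
    - [-1,-0.013,-0.0575,0,0,0,0]
    - [-1,0,0,0,0,0,0]
    - [-1,0,0,0,0,0,0]
    - [-1,0,0,0,0,0,0]
    - [-1,0,0,0,0,0,0]

```text
time_s: 4.55
eef_pos: [511.1, 324.4, 253.4]
ee_rot: [-0.0, 1.0, -0.001, 0.0]
force: [0.4, 0.3, -0.1]
grip_width: 1.004
grip_force: 0.0
```

Run:
```python
from h import *
p=ctrl.capture("wrist"); s,r=st(); save(p,"strips"); np.save("strips.npy",p,allow_pickle=True)
print("blue",seg(p,(95,120,60),(118,255,255),18,None,5,60)[:4])
print("yel",seg(p,(20,100,80),(35,255,255),18,None,5,60)[:5])
print("red",seg(p,(0,150,60),(8,255,255),68,None,5,60)[:5])
print("mat",seg(p,(75,40,40),(95,255,255),2,None,7,300)[:5])
t=ctrl.capture("top")
M=(np.array([[561,153],[561,180],[561,207],[561,235]])-1.2)/3.5+[110,120]; print("mid slot from top",world(t,M,71))
g=cv2.cvtColor(t["img"],cv2.COLOR_RGB2GRAY)
print("yel top",seg(t,(20,100,100),(35,255,255),18,(145,195,40,60))[:3],"blue",seg(t,(95,120,80),(115,255,255),18,(110,185,40,60))[:3])
```

```text
t 4.6 pos [511.1 324.6 253.4] yaw y-axis -1.572 z [ 0.  0. -1.] F [ 0.8  0.2 -0.3] grip 1.001 0.0 q [ 0.37  0.48  1.2  -0.    1.46  1.94]
blue [(6730.0, array([610.4, 461.7]), 113.2, 113.2, np.float64(0.347), array([147.,  81.])), (334.5, array([481.5, 363.7]), 74.3, 11.1, np.float64(0.315), array([227., 179.]))]
yel [(321.0, array([452.8, 285.8]), 75.6, 11.3, np.float64(0.307), array([281., 198.]))]
red [(803.5, array([620.7, 265.6]), 47.1, 21.5, np.float64(-0.18), array([309.,  69.])), (459.0, array([373.6,  -8.3]), 53.5, 31.2, np.float64(0.274), array([503., 263.])), (151.5, array([450.4, 543.3]), 37.0, 11.2, np.float64(-1.119), array([ 85., 213.]))]
mat [(6269.5, array([631.5, 263.1]), 110.5, 90.8, np.float64(-0.298), array([301.,  63.])), (3558.5, array([672.8, 614.4]), 93.0, 71.0, np.float64(-1.449), array([28., 32.])), (965.5, array([457.7, -11.7]), 83.8, 43.3, np.float64(-1.473), array([480., 192.]))]
mid slot from top [[599.45402806  -5.80237664]
 [579.63773193  -5.50827997]
 [559.89927509  -5.21533852]
 [539.51149196  -4.91276033]]
yel top [(101.0, array([454.3, 286.4]), 74.3, 12.5, np.float64(0.319), array([159., 222.]))] blue [(88.5, array([482.4, 364.1]), 72.3, 12.0, np.float64(0.319), array([130., 212.]))]
```

View pics/strips.png

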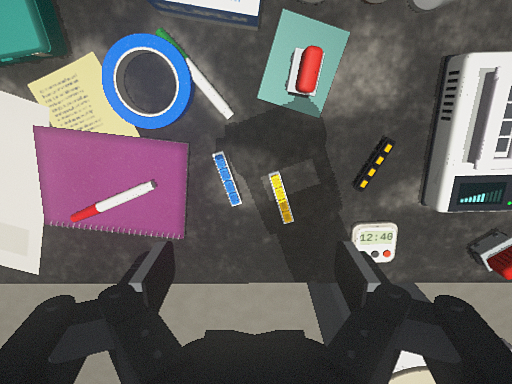

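The wrist view shows blue at (227,179), yellow at (281,198), the black one at (377,165), and the mat with the roller at (309,69). The top and wrist cameras agree to about 1 mm. I'll take yellow first.

send_rows:
  targets:
    - [0.2,0,0,0,0,0,-0.155]
    - [0.2,0,0,0,0,0,-0.155]
    - [0.2,-0.0335,0.0095,0,0,0,0]
    - [0.2,-0.0335,0.0095,0,0,0,0]
    - [0.2,0,0,0.06,0,0,0]
    - [0.2,0,0,0.06,0,0,0]
    - [0.2,0,0,0.06,0,0,0]
    - [0.2,0,0,0.02,0,0,0]
    - [0.2,0,0,0,0,0,0]
    - [0.2,0,0,0,0,0,0]

```text
time_s: 5.9
eef_pos: [453.5, 287.0, 54.6]
ee_rot: [-0.0, 0.988, 0.154, 0.001]
force: [0.7, 0.7, 0.9]
grip_width: 0.401
grip_force: 0.0
```

Run:
```python
from h import *
p=ctrl.capture("wrist"); go([453.2,286,8],0.308-np.pi/2); save(p,"y1")
print("yel",seg(p,(20,100,80),(35,255,255),18,None,5,60)[:5])
```

```text
t 5.95 pos [453.5 287.1  54.7] yaw y-axis -1.261 z [ 0.002  0.001 -1.   ] F [ 0.6 -0.  -0.1] grip 0.4 0.0 q [0.35 0.54 1.66 0.   0.93 1.61]
az 0.002 d tool [-0.7  0.9 46.7]
yel [(1502.0, array([452.9, 285.8]), 75.4, 11.5, np.float64(0.308), array([256., 215.])), (131.5, array([526.7, 141.5]), 10.6, 6.6, np.float64(-0.488), array([494., 182.])), (121.0, array([509.5, 150.6]), 10.5, 6.6, np.float64(-0.488), array([468., 201.])), (114.0, array([492.7, 159.7]), 10.5, 6.9, np.float64(-0.499), array([445., 219.])), (106.0, array([475.6, 168.6]), 10.5, 6.7, np.float64(-0.499), array([421., 236.]))]
```

View pics/y1.png

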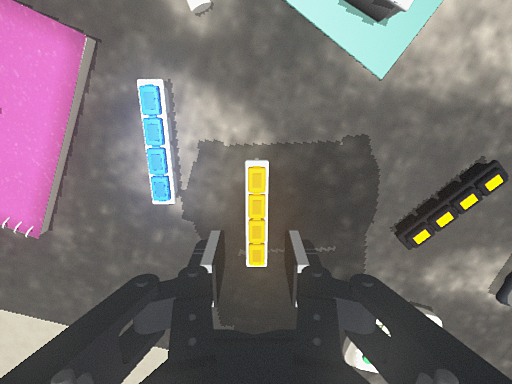

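Yellow strip is centred between the fingers at (257,213). Going down to grip it.

send_rows:
  squeeze: 30
  targets:
    - [0.2,-0.001,0.001,0.02,0,0,0]
    - [0.2,0,0,0.02,0,0,0]
    - [0.2,0,0,0.0065,0,0,0]
    - [0.2,0,0,0,0,0,0]
    - [1,0,0,0,0,0,0]
    - [1,0,0,0,0,0,0]
    - [1,0,0,0,0,0,0]
    - [1,0,0,0,0,0,0]
    - [1,0,0,0,0,0,0]
    - [1,0,0,0,0,0,0]

```text
time_s: 7.2
eef_pos: [452.6, 285.8, 7.9]
ee_rot: [-0.0, 0.988, 0.154, 0.001]
force: [-1.6, -0.7, 7.2]
grip_width: 0.175
grip_force: 30.6
```

Run:
```python
from h import *
c,s=np.cos(.0243),np.sin(.0243)
a=np.array([569,-5.1]); print("slots", [np.round(a+np.array([-y*s,y*c]),1) for y in (42,0,-42)])
b=a+np.array([42*s,-42*c])
go([b[0],b[1],130],0.0243-np.pi/2)
```

```text
slots [array([568. ,  36.9]), array([569. ,  -5.1]), array([570. , -47.1])]
t 7.2 pos [452.6 285.8   7.9] yaw y-axis -1.261 z [ 0.002  0.001 -1.   ] F [-1.6 -0.7  7.2] grip 0.175 30.6 q [0.34 0.62 1.69 0.   0.83 1.61]
az 0.286 d tool [  10.6  352.9 -122.1]
```

send_rows:
  targets:
    - [1,0,0,-0.04,0,0,0]
    - [1,0,0,-0.04,0,0,0]
    - [1,0,0,-0.04,0,0,0.143]
    - [1,0,0,0,0,0,0.143]
    - [1,0.0182,0.0559,0,0,0,0]
    - [1,0.0182,0.0559,0,0,0,0]
    - [1,0.0182,0.0559,0,0,0,0]
    - [1,0.0182,0.0559,0,0,0,0]
    - [1,0.0182,0.0559,0,0,0,0]
    - [1,0.0182,0.0559,0,0,0,0]

```text
time_s: 8.45
eef_pos: [569.5, -49.0, 127.1]
ee_rot: [0.0, 1.0, 0.012, 0.0]
force: [0.6, 1.2, -0.6]
grip_width: 0.172
grip_force: 29.8
```

send_rows:
  targets:
    - [1,0,0,0,0,0,0]
    - [1,0,0,0,0,0,0]
    - [1,0,0,0,0,0,0]
    - [1,0,0,0,0,0,0]
    - [1,0,0,0,0,0,0]
    - [1,0,0,0,0,0,0]
    - [1,0,0,0,0,0,0]
    - [1,0,0,0,0,0,0]
    - [1,0,0,0,0,0,0]
    - [1,0,0,0,0,0,0]

```text
time_s: 9.7
eef_pos: [569.1, -47.2, 126.8]
ee_rot: [-0.0, 1.0, 0.012, -0.0]
force: [0.4, 0.3, 0.4]
grip_width: 0.174
grip_force: 29.9
```

Run:
```python
from h import *
p=ctrl.capture("wrist"); go([570,-47.1,90],0.0243-np.pi/2); save(p,"y2")
print("yel",seg(p,(20,100,80),(35,255,255),138,None,5,60)[:2])
```

```text
t 9.75 pos [569.1 -47.1 126.8] yaw y-axis -1.547 z [-0.  0. -1.] F [ 0.6 -0.1 -0.5] grip 0.178 29.9 q [-0.29  0.51  1.49  0.    1.14  1.26]
az -0.001 d tool [ 0.9 -0.  36.8]
yel [(2527.5, array([570. , -46.7]), 75.6, 11.5, np.float64(0.022), array([254., 246.]))]
```

View pics/y2.png

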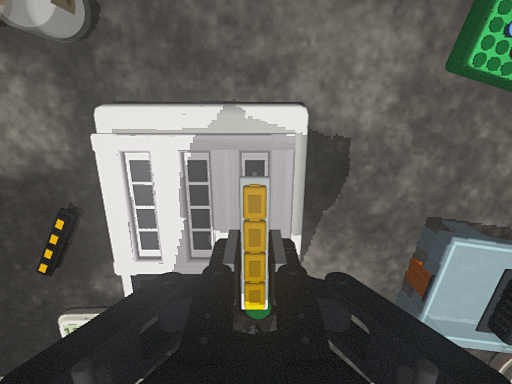

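Strip is held level over the right slot at (254,246). The left slot squares run (139,166) to (148,241) and the middle ones (198,165) to (201,239), so I can recheck the mixer pose from here.

Run:
```python
from h import *
p=ctrl.capture("wrist")
A=np.array([[139,166],[142,192],[145,217],[148,241],[198,165],[199,190],[200,214],[201,239]],float)
W=world(p,A,71).round(1); print(W,W[:4].mean(0),W[4:].mean(0))
```

```text
[[599.3  38.3]
 [579.2  38.2]
 [558.8  37.9]
 [537.9  37.5]
 [601.1  -4.9]
 [581.8  -4.9]
 [562.3  -4.9]
 [540.7  -4.9]] [568.8    37.975] [571.475  -4.9  ]
```

send_rows:
  targets:
    - [1,0,0.0002,0.018,0,0,0]
    - [1,0,0,0.016,0,0,0]
    - [1,0,0,0.004,0,0,0]
    - [1,0,0,0.002,0,0,0]
    - [1,0,0,0.002,0,0,0]
    - [1,0,0,0.002,0,0,0]
    - [1,0,0,0.002,0,0,0]
    - [1,0,0,0,0,0,0]
    - [1,0,0,0,0,0,0]
    - [1,0,0,0,0,0,0]

```text
time_s: 11.05
eef_pos: [569.2, -47.3, 80.9]
ee_rot: [0.0, 1.0, 0.012, 0.0]
force: [0.4, -0.8, -1.4]
grip_width: 0.178
grip_force: 29.9
```

send_rows:
  targets:
    - [1,0,0,0.0015,0,0,0]
    - [1,0,0,0,0,0,0]
    - [0.4,0,0,0,0,0,0]
    - [0.3,0,0,0,0,0,0]
    - [0.3,0,0,0,0,0,0]
    - [0.3,0,0,-0.02,0,0,0]
    - [0.3,0,0,-0.04,0,0,0]
    - [0.2,0,0,-0.06,0,0,0]
    - [0.2,0,0,-0.04,0,0,0]
    - [0.2,0,0,0,0,0,0]

```text
time_s: 12.3
eef_pos: [570.2, -47.6, 242.6]
ee_rot: [0.001, 1.0, 0.012, 0.003]
force: [0.4, -0.2, -1.0]
grip_width: 0.398
grip_force: 0.0
```

Run:
```python
from h import *
p=ctrl.capture("wrist"); save(p,"y3"); go([481.8,363.8,120],0.317-np.pi/2)
print("yel",seg(p,(20,100,80),(35,255,255),90,(190,100,120,180),5,60)[:2])
t=ctrl.capture("top")
print("blue",seg(t,(95,120,80),(115,255,255),18,(90,170,90,90))[:3])
```

```text
t 12.35 pos [569.4 -47.4 240.1] yaw y-axis -1.547 z [ 0.002 -0.001 -1.   ] F [0.1 0.6 0.7] grip 0.398 0.0 q [-0.29  0.41  1.34 -0.    1.39  1.26]
az -0.293 d tool [ -78.  -413.2  119.7]
yel [(581.5, array([569.8, -46.5]), 73.8, 10.2, np.float64(0.028), array([254., 175.]))]
blue [(172.0, array([572.2, 435.4]), 76.1, 28.2, np.float64(-1.06), array([103., 179.])), (91.5, array([482.4, 363.9]), 72.3, 12.4, np.float64(0.32), array([130., 212.]))]
```

View pics/y3.png

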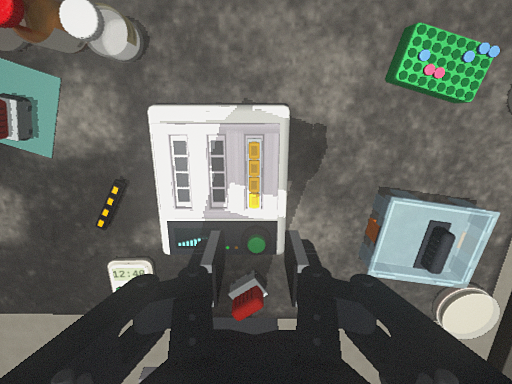

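Yellow is seated in the right slot at (254,175). Next is blue, which hasn't moved.

send_rows:
  targets:
    - [0.2,0,0,0,0,0,-0.147]
    - [0.2,0,0,0,0,0,-0.146]
    - [0.2,0.0056,-0.0522,0,0,0,0]
    - [0.2,0.0056,-0.0522,0,0,0,0]
    - [0.2,0.0056,-0.0522,0,0,0,0]
    - [0.2,0.0056,-0.0522,0,0,0,0]
    - [0.2,0.0056,-0.0522,0,0,0,0]
    - [0.2,0.0056,-0.0522,0,0,0,0]
    - [0.2,0.0056,-0.0522,0,0,0,0]
    - [0.2,0.0056,-0.0522,0,0,0,0]

```text
time_s: 13.65
eef_pos: [480.7, 364.9, 237.6]
ee_rot: [0.0, 0.987, 0.158, -0.001]
force: [0.8, 0.3, 0.5]
grip_width: 0.404
grip_force: 0.0
```

send_rows:
  targets:
    - [0.2,0,0,0.05,0,0,0]
    - [0.2,0,0,0.05,0,0,0]
    - [0.2,0,0,0.05,0,0,0]
    - [0.2,0,0,0.03,0,0,0]
    - [0.2,0,0,0,0,0,0]
    - [0.2,0,0,0,0,0,0]
    - [0.2,0,0,0,0,0,0]
    - [0.2,0,0,0,0,0,0]
    - [0.2,0,0,0,0,0,0]
    - [0.2,0,0,0,0,0,0]

```text
time_s: 14.9
eef_pos: [481.7, 363.5, 59.5]
ee_rot: [-0.0, 0.987, 0.158, 0.0]
force: [-0.4, -0.4, 0.6]
grip_width: 0.398
grip_force: 0.0
```

Run:
```python
from h import *
p=ctrl.capture("wrist"); b=[o for o in seg(p,(95,120,60),(118,255,255),18,(150,90,220,200),5,60) if 70<o[2]<80]; print("blue",b)
go([*b[0][1],8],b[0][4]-np.pi/2)
```

```text
blue [(1425.0, array([481.3, 363.8]), 76.0, 11.3, np.float64(0.319), array([254., 212.]))]
t 14.95 pos [481.7 363.5  59.4] yaw y-axis -1.254 z [ 0.  0. -1.] F [ 0.  -1.1  0. ] grip 0.4 0.0 q [ 0.45  0.66  1.44 -0.    1.04  1.71]
az -0.002 d tool [-0.2 -0.4 51.4]
```

send_rows:
  targets:
    - [0.2,0,-0.0004,0.025,0,0,0]
    - [0.2,0,0,0.02,0,0,0]
    - [0.2,0,0,0.0063,0,0,0]
    - [0.2,0,0,0,0,0,0]
    - [1,0,0,0,0,0,0]
    - [1,0,0,0,0,0,0]
    - [1,0,0,0,0,0,0]
    - [1,0,0,0,0,0,0]
    - [1,0,0,0,0,0,0]
    - [1,0,0,-0.04,0,0,0]

```text
time_s: 16.2
eef_pos: [480.0, 363.0, 46.2]
ee_rot: [0.001, 0.987, 0.158, -0.003]
force: [0.3, 0.8, -0.4]
grip_width: 0.169
grip_force: 30.0
```

send_rows:
  targets:
    - [1,0,0,-0.04,0,0,0]
    - [1,0,0,-0.04,0,0,0.147]
    - [1,0,0,0,0,0,0.147]
    - [1,0.0131,0.0547,0,0,0,0]
    - [1,0.0131,0.0547,0,0,0,0]
    - [1,0.0131,0.0547,0,0,0,0]
    - [1,0.0131,0.0547,0,0,0,0]
    - [1,0.0131,0.0547,0,0,0,0]
    - [1,0.0131,0.0547,0,0,0,0]
    - [1,0,0,0,0,0,0]

```text
time_s: 17.45
eef_pos: [568.1, 34.1, 127.9]
ee_rot: [0.0, 1.0, 0.009, 0.0]
force: [0.0, 0.2, -1.0]
grip_width: 0.174
grip_force: 30.0
```

send_rows:
  targets:
    - [1,0,0,0,0,0,0]
    - [1,0,0,0,0,0,0]
    - [1,0,0,0,0,0,0]
    - [1,0,0,0,0,0,0]
    - [1,0,0,0,0,0,0]
    - [1,0,0,0,0,0,0]
    - [1,0,0,0,0,0,0]
    - [1,0,0,0,0,0,0]
    - [1,0,0,0,0,0,0]
    - [1,0,0,0,0,0,0]

```text
time_s: 18.7
eef_pos: [567.6, 37.5, 128.0]
ee_rot: [0.0, 1.0, 0.011, -0.0]
force: [0.1, -0.5, -1.1]
grip_width: 0.171
grip_force: 30.0
```

Run:
```python
from h import *
p=ctrl.capture("wrist"); s=ctrl.sense(); b=seg(p,(95,120,60),(118,255,255),s["eef_pos"][2]+11,(150,90,220,250),5,200); print("blue",b)
go([568.3,37.4,90],.0243-np.pi/2)
print("yel",seg(p,(20,100,80),(35,255,255),90,(290,80,200,220),5,60)[:2])
```

```text
blue [(2462.5, array([568. ,  37.9]), 75.2, 11.3, np.float64(0.022), array([254., 247.]))]
t 18.75 pos [567.6  37.5 128. ] yaw y-axis -1.548 z [-0. -0. -1.] F [-0.2 -0.1 -0.1] grip 0.176 30.0 q [-0.14  0.5   1.5  -0.    1.14  1.41]
az -0.002 d tool [ 0.7  0.1 38. ]
yel [(1622.0, array([569.7, -46.2]), 74.8, 12.8, np.float64(0.02), array([374., 213.]))]
```

send_rows:
  targets:
    - [1,0.0003,0.0003,0.018,0,0,0]
    - [1,0,0,0.017,0,0,0]
    - [1,0,0,0.004,0,0,0]
    - [1,0,0,0.002,0,0,0]
    - [1,0,0,0.002,0,0,0]
    - [1,0,0,0.002,0,0,0]
    - [1,0,0,0.002,0,0,0]
    - [1,0,0,0.001,0,0,0]
    - [1,0,0,0,0,0,0]
    - [1,0,0,0,0,0,0]

```text
time_s: 20.0
eef_pos: [567.9, 37.2, 80.0]
ee_rot: [0.0, 1.0, 0.011, 0.0]
force: [0.0, -0.1, 0.8]
grip_width: 0.169
grip_force: 30.0
```

send_rows:
  targets:
    - [0.4,0,0,0,0,0,0]
    - [0.3,0,0,0,0,0,0]
    - [0.3,0,0,0,0,0,0]
    - [0.3,0,0,-0.02,0,0,0]
    - [0.3,0,0,-0.04,0,0,0]
    - [0.2,0,0,-0.06,0,0,0]
    - [0,0,0,0,0,0,0.102]
    - [0,0,0,0,0,0,0.101]
    - [0,0,0,0,0,0,0]
    - [0,0,0,0,0,0,0]

```text
time_s: 21.25
eef_pos: [567.9, 37.2, 199.9]
ee_rot: [-0.0, 0.996, -0.089, -0.0]
force: [-0.0, 0.6, -0.4]
grip_width: 0.504
grip_force: 0.0
```

Run:
```python
from h import *
p=ctrl.capture("wrist"); st()
print("yel",seg(p,(20,100,80),(35,255,255),90,(150,50,300,220),5,60)[:2])
print("blue",seg(p,(95,120,60),(118,255,255),90,(150,50,220,200),5,60)[:2])
```

```text
t 21.3 pos [567.9  37.2 199.9] yaw y-axis -1.749 z [-0.  0. -1.] F [ 0.3  0.4 -0.3] grip 0.499 0.0 q [-0.14  0.43  1.41  0.    1.3   1.61]
yel [(889.0, array([569.7, -46.7]), 75.3, 12.3, np.float64(0.022), array([342., 167.]))]
blue [(778.0, array([567.7,  37.6]), 74.8, 11.1, np.float64(0.021), array([254., 185.]))]
```

send_rows:
  targets:
    - [0,0.002,-0.0467,0,0,0,0]
    - [0,0.002,-0.0467,0,0,0,0]
    - [0,0.002,-0.0467,0,0,0,0]
    - [0,0.002,-0.0467,0,0,0,0]
    - [0,0.002,-0.0467,0,0,0,0]
    - [0,0,0,0,0,0,0]
    - [0,0,0,0,0,0,0]
    - [0,0,0,0,0,0,0]
    - [0,0,0,0,0,0,0]
    - [0,0,0,0,0,0,0]

```text
time_s: 22.55
eef_pos: [619.7, 264.7, 200.2]
ee_rot: [-0.0, 0.996, -0.09, 0.0]
force: [-0.8, 0.1, 0.2]
grip_width: 0.502
grip_force: 0.0
```

Run:
```python
from h import *
p=ctrl.capture("wrist"); save(p,"r1"); st()
for z in (60,68): print("red",z,seg(p,(0,150,60),(8,255,255),z,(150,0,220,300),5,60)[:3])
```

```text
t 22.6 pos [619.6 264.8 200.1] yaw y-axis -1.751 z [ 0. -0. -1.] F [-0.  -0.6  0.4] grip 0.502 0.0 q [ 0.23  0.67  1.02 -0.    1.44  1.98]
red 60 [(2187.5, array([730.3, 166.4]), 47.9, 45.0, np.float64(-0.957), array([338.,  44.])), (762.5, array([622. , 263.2]), 51.1, 18.3, np.float64(-0.181), array([255., 175.]))]
red 68 [(2187.5, array([729.4, 168.8]), 46.5, 43.7, np.float64(-0.957), array([338.,  44.])), (762.5, array([624.1, 262.9]), 49.7, 17.8, np.float64(-0.181), array([255., 175.]))]
```

View pics/r1.png

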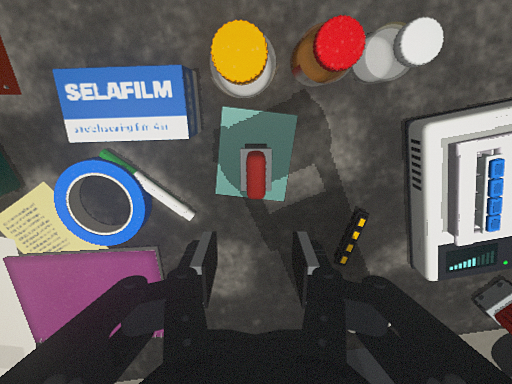

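The roller on the mat is below at (255,175), and the blue strip is seated in the left slot at (495,195). Lowering and measuring again.

send_rows:
  targets:
    - [0,0.003,0.001,0.035,0,0,0]
    - [0,0,0,0.035,0,0,0]
    - [0,0,0,0.035,0,0,0]
    - [0,0,0,0,0,0,0]
    - [0,0,0,0,0,0,0]
    - [0,0,0,0,0,0,0]
    - [0,0,0,0,0,0,0]
    - [0,0,0,0,0,0,0]
    - [0,0,0,0,0,0,0]
    - [0,0,0,0,0,0,0]

```text
time_s: 23.85
eef_pos: [622.3, 263.6, 95.0]
ee_rot: [0.0, 0.996, -0.09, -0.0]
force: [0.3, -0.2, 0.2]
grip_width: 0.498
grip_force: 0.0
```

Run:
```python
from h import *
p=ctrl.capture("wrist"); save(p,"r2"); st()
b=seg(p,(0,150,60),(8,255,255),70,(150,0,220,330),5,60)[:3]; print(b)
m=cv2.inRange(cv2.cvtColor(p["img"],cv2.COLOR_RGB2HSV),(0,150,60),(8,255,255)); m[:, :200]=0;m[:,310:]=0
ys,xs=np.where(m[100:]>0); print(xs.min(),xs.max(),ys.min()+100,ys.max()+100, world(p,[[xs.mean(),ys.min()+100],[xs.mean(),ys.max()+100]],70))
```

```text
t 23.9 pos [622.3 263.6  95. ] yaw y-axis -1.751 z [-0. -0. -1.] F [-0.2  0.7 -0. ] grip 0.497 0.0 q [ 0.23  0.76  1.14 -0.    1.23  1.98]
[(1904.0, array([626. , 262.5]), 52.9, 18.8, np.float64(-0.184), array([255., 217.])), (282.0, array([728. , 185.1]), 19.8, 4.7, np.float64(-0.054), array([366.,  19.])), (130.0, array([715.2, 210.5]), 12.4, 4.0, np.float64(-1.188), array([320.,  56.]))]
241 270 180 254 [[652.01851991 257.74897323]
 [600.00900765 267.17233562]]
```

send_rows:
  squeeze: 80
  targets:
    - [0,0.0014,0.0004,0.02,0,0,0]
    - [0,0,0,0.02,0,0,0]
    - [0,0,0,0.014,0,0,0]
    - [0,0,0,0.005,0,0,0]
    - [0,0,0,0,0,0,0]
    - [1,0,0,0,0,0,0]
    - [1,0,0,0,0,0,0]
    - [1,0,0,0,0,0,0]
    - [1,0,0,0,0,0,0]
    - [1,0,0,0,0,0,0]

```text
time_s: 25.15
eef_pos: [624.1, 263.2, 36.9]
ee_rot: [-0.0, 0.996, -0.09, 0.001]
force: [0.6, 0.9, 5.0]
grip_width: 0.222
grip_force: 78.7
```

```bash
python3 -c "
from h import *
st()"
```

```text
t 25.15 pos [624.1 263.2  36.9] yaw y-axis -1.751 z [ 0.002  0.001 -1.   ] F [0.6 0.9 5. ] grip 0.222 78.7 q [0.23 0.83 1.18 0.   1.13 1.98]
```

send_rows:
  targets:
    - [1,0,0,-0.03,0,0,0]
    - [1,0,0,-0.04,0,0,0]
    - [1,0,0,-0.045,0,0,-0.102]
    - [1,0,0,0,0,0,-0.102]
    - [1,-0.0123,0.0448,0,0,0,0]
    - [1,-0.0123,0.0448,0,0,0,0]
    - [1,-0.0123,0.0448,0,0,0,0]
    - [1,-0.0123,0.0448,0,0,0,0]
    - [1,-0.0123,0.0448,0,0,0,0]
    - [1,0,0,0,0,0,0]

```text
time_s: 26.4
eef_pos: [566.6, 35.0, 150.4]
ee_rot: [0.0, 1.0, 0.01, -0.001]
force: [-0.0, 1.0, -2.2]
grip_width: 0.221
grip_force: 78.8
```

send_rows:
  targets:
    - [1,0,0,0,0,0,0]
    - [1,0,0,0,0,0,0]
    - [1,0,0,0,0,0,0]
    - [1,0,0,0.01,0,0,0]
    - [1,0,0,0.01,0,0,0]
    - [1,0,0,0,0,0,0]
    - [1,0,0,0,0,0,0]
    - [1,0,0,0,0,0,0]
    - [1,0,0,0,0,0,0]
    - [1,0,0,0,0,0,0]

```text
time_s: 27.65
eef_pos: [567.5, 37.6, 131.1]
ee_rot: [0.0, 1.0, 0.012, 0.0]
force: [0.5, 0.3, -1.7]
grip_width: 0.223
grip_force: 78.9
```

Run:
```python
from h import *
p=ctrl.capture("wrist"); go([567.9,37.6,126],.0225-np.pi/2)
b=seg(p,(0,150,60),(8,255,255),160,(150,0,220,330),5,60)[:1]; print(b)
m=cv2.inRange(cv2.cvtColor(p["img"],cv2.COLOR_RGB2HSV),(0,150,60),(8,255,255)); m[:, :200]=0;m[:,310:]=0
ys,xs=np.where(m[100:]>0); print(world(p,[[xs.mean(),ys.max()+100]],165))
```

```text
t 27.7 pos [567.5  37.6 131.1] yaw y-axis -1.547 z [ 0. -0. -1.] F [ 0.8  1.1 -1.9] grip 0.226 78.9 q [-0.14  0.5   1.5   0.    1.14  1.41]
az 0.001 d tool [ 0.4 -0.   5.1]
[(3340.0, array([566.5,  37.9]), 53.4, 19.5, np.float64(0.03), array([254., 270.]))]
[[544.50919206  37.4449559 ]]
```

send_rows:
  targets:
    - [1,-0.012,0,0,0,0,0]
    - [1,-0.012,0,0,0,0,0]
    - [1,0,0,0.003,0,0,0]
    - [1,0,0,0.002,0,0,0]
    - [1,0,0,0.002,0,0,0]
    - [1,0,0,0.001,0,0,0]
    - [1,0,0,0.001,0,0,0]
    - [1,0,0,0.001,0,0,0]
    - [1,0,0,0,0,0,0]
    - [1,0,0,0,0,0,0]

```text
time_s: 28.95
eef_pos: [544.2, 37.0, 122.0]
ee_rot: [0.0, 1.0, 0.012, 0.001]
force: [-1.1, 0.7, 7.9]
grip_width: 0.227
grip_force: 80.3
```

send_rows:
  targets:
    - [1,0,0,0.001,0,0,0]
    - [1,0,0,0.001,0,0,0]
    - [1,0,0,0,0,0,0]
    - [1,0.005,0,0,0,0,0]
    - [1,0.006,0,0,0,0,0]
    - [1,0.006,0,0,0,0,0]
    - [1,0.006,0,0,0,0,0]
    - [1,0,0,0,0,0,0]
    - [1,0,0,0,0,0,0]
    - [1,0,0,0,0,0,0]

```text
time_s: 30.2
eef_pos: [568.3, 37.5, 121.7]
ee_rot: [0.0, 1.0, 0.012, 0.003]
force: [-1.3, 1.2, 16.5]
grip_width: 0.22
grip_force: 82.0
```

send_rows:
  targets:
    - [1,0.005,0,0.001,0,0,0]
    - [1,0.006,0,0,0,0,0]
    - [1,0.006,0,0,0,0,0]
    - [1,0.006,0,0,0,0,0]
    - [1,0,0,0,0,0,0]
    - [1,-0.006,0,0,0,0,0]
    - [1,-0.006,0,0,0,0,0]
    - [1,-0.006,0,0,0,0,0]
    - [1,-0.006,0,0,0,0,0]
    - [1,0,0,0,0,0,0]

```text
time_s: 31.45
eef_pos: [567.7, 37.5, 121.5]
ee_rot: [0.0, 1.0, 0.012, 0.004]
force: [-1.7, 1.1, 20.4]
grip_width: 0.219
grip_force: 82.3
```

send_rows:
  targets:
    - [1,-0.006,0,0,0,0,0]
    - [1,-0.006,0,0,0,0,0]
    - [1,-0.006,0,0,0,0,0]
    - [1,-0.005,0,0,0,0,0]
    - [1,0,0,0,0,0,0]
    - [1,0.006,0,0,0,0,0]
    - [1,0.006,0,0,0,0,0]
    - [1,0.006,0,0,0,0,0]
    - [1,0.006,0,0,0,0,0]
    - [1,0,0,0,0,0,0]

```text
time_s: 32.7
eef_pos: [569.4, 37.5, 121.5]
ee_rot: [0.0, 1.0, 0.012, 0.004]
force: [1.2, 1.8, 20.7]
grip_width: 0.227
grip_force: 82.4
```

send_rows:
  targets:
    - [1,0,0,-0.01,0,0,0]
    - [1,0,0,-0.02,0,0,0]
    - [1,-0.012,0.028,0,0,0,0]
    - [1,-0.012,0.028,0,0,0,0]
    - [1,0,0.028,0,0,0,0]
    - [1,0,0,0,0,0,0]
    - [1,0,0,0,0,0,0]
    - [1,0,0,0,0,0,0]
    - [1,0,0,0,0,0,0]
    - [1,0,0,0,0,0,0]

```text
time_s: 33.95
eef_pos: [544.5, -46.7, 148.0]
ee_rot: [-0.0, 1.0, 0.012, -0.0]
force: [-0.2, -0.7, -2.2]
grip_width: 0.225
grip_force: 78.9
```

Run:
```python
from h import *
p=ctrl.capture("wrist"); go([546.5,-46.7,131],.0235-np.pi/2)
b=seg(p,(95,120,60),(118,255,255),87,(80,50,170,250),5,60)[:2];print(b)
```

```text
t 34.0 pos [544.5 -46.8 148. ] yaw y-axis -1.547 z [-0. -0. -1.] F [ 0.5 -0.8 -2.4] grip 0.224 78.9 q [-0.3   0.44  1.55 -0.    1.16  1.25]
az 0.001 d tool [ 2. -0. 17.]
[(1239.5, array([567.3,  37.4]), 72.6, 10.9, np.float64(0.024), array([144., 171.]))]
```

send_rows:
  targets:
    - [1,0.001,0,0.018,0,0,0]
    - [1,0,0,0.003,0,0,0]
    - [1,0,0,0.002,0,0,0]
    - [1,0,0,0.002,0,0,0]
    - [1,0,0,0.001,0,0,0]
    - [1,0,0,0.001,0,0,0]
    - [1,0,0,0.001,0,0,0]
    - [1,0,0,0.001,0,0,0]
    - [1,0,0,0.001,0,0,0]
    - [1,0,0,0,0,0,0]

```text
time_s: 35.25
eef_pos: [547.1, -47.0, 121.3]
ee_rot: [0.001, 1.0, 0.012, 0.003]
force: [-3.7, 2.6, 20.8]
grip_width: 0.222
grip_force: 82.7
```

send_rows:
  targets:
    - [1,0.006,0,0,0,0,0]
    - [1,0.006,0,0,0,0,0]
    - [1,0.006,0,0,0,0,0]
    - [1,0.006,0,0,0,0,0]
    - [1,0.006,0,0,0,0,0]
    - [1,0.006,0,0,0,0,0]
    - [1,0.006,0,0,0,0,0]
    - [1,0.006,0,0,0,0,0]
    - [1,0,0,0,0,0,0]
    - [1,0,0,0,0,0,0]

```text
time_s: 36.5
eef_pos: [595.7, -45.8, 121.6]
ee_rot: [0.001, 1.0, 0.012, 0.004]
force: [1.5, 3.0, 18.5]
grip_width: 0.221
grip_force: 82.3
```

send_rows:
  targets:
    - [1,-0.006,0,0,0,0,0]
    - [1,-0.006,0,0,0,0,0]
    - [1,-0.006,0,0,0,0,0]
    - [1,-0.006,0,0,0,0,0]
    - [1,-0.006,0,0,0,0,0]
    - [1,-0.006,0,0,0,0,0]
    - [1,-0.006,0,0,0,0,0]
    - [1,-0.006,0,0,0,0,0]
    - [1,0,0,0,0,0,0]
    - [1,0,0,0,0,0,0]

```text
time_s: 37.75
eef_pos: [547.5, -47.2, 121.3]
ee_rot: [0.001, 1.0, 0.012, 0.004]
force: [-0.8, 2.8, 18.6]
grip_width: 0.224
grip_force: 82.2
```

send_rows:
  targets:
    - [1,0.006,0,0,0,0,0]
    - [1,0.006,0,0,0,0,0]
    - [1,0.006,0,0,0,0,0]
    - [1,0.006,0,0,0,0,0]
    - [1,0,0,0,0,0,0]
    - [1,0,0,-0.01,0,0,0]
    - [1,0,0,-0.03,0,0,0]
    - [1,0,0,-0.02,0,0,0]
    - [1,0,0,0,0,0,0]
    - [1,0,0,0,0,0,0]

```text
time_s: 39.0
eef_pos: [568.9, -46.3, 176.8]
ee_rot: [-0.0, 1.0, 0.012, -0.001]
force: [-0.4, -0.0, -2.7]
grip_width: 0.224
grip_force: 79.2
```

send_rows:
  targets:
    - [1,0,0,0,0,0,0.102]
    - [1,0,0,0,0,0,0.102]
    - [1,0,-0.0524,0,0,0,0]
    - [1,0,-0.0524,0,0,0,0]
    - [1,0,-0.0524,0,0,0,0]
    - [1,0,-0.0524,0,0,0,0]
    - [1,0,-0.0524,0,0,0,0]
    - [1,0,-0.0524,0,0,0,0]
    - [1,0,0,0,0,0,0]
    - [1,0,0,0,0,0,0]

```text
time_s: 40.25
eef_pos: [625.5, 262.5, 176.6]
ee_rot: [0.001, 0.996, -0.09, -0.001]
force: [-0.2, -0.6, -2.7]
grip_width: 0.219
grip_force: 79.7
```

send_rows:
  targets:
    - [1,0,0,0.04,0,0,0]
    - [1,0,0,0.04,0,0,0]
    - [1,0,0,0.03,0,0,0]
    - [1,0,0,0.015,0,0,0]
    - [1,0,0,0.008,0,0,0]
    - [1,0,0,0,0,0,0]
    - [1,0,0,0,0,0,0]
    - [1,0,0,0,0,0,0]
    - [1,0,0,0,0,0,0]
    - [1,0,0,0,0,0,0]

```text
time_s: 41.5
eef_pos: [625.9, 262.9, 45.1]
ee_rot: [-0.0, 0.996, -0.09, 0.0]
force: [-0.1, 0.2, -4.0]
grip_width: 0.218
grip_force: 79.5
```

Run:
```python
from h import *
go([624.3,263,37],-.18-np.pi/2)
```

```text
t 41.5 pos [625.9 262.9  45.1] yaw y-axis -1.751 z [ 0.  0. -1.] F [-0.1  0.2 -4. ] grip 0.218 79.5 q [ 0.23  0.82  1.17 -0.    1.15  1.98]
az -0.0 d tool [-1.6  0.2  8.1]
```

Lower to contact, open, lift.

send_rows:
  targets:
    - [1,0,0,0.005,0,0,0]
    - [1,0,0,0.0025,0,0,0]
    - [1,0,0,0.001,0,0,0]
    - [1,0,0,0,0,0,0]
    - [0.3,0,0,0,0,0,0]
    - [0.1,0,0,0,0,0,0]
    - [0.1,0,0,0,0,0,0]
    - [0.1,0,0,-0.015,0,0,0]
    - [0.1,0,0,-0.03,0,0,0]
    - [0.1,0,0,-0.05,0,0,0]

```text
time_s: 42.75
eef_pos: [625.2, 262.7, 132.3]
ee_rot: [0.0, 0.996, -0.09, -0.001]
force: [-0.1, 0.3, -0.2]
grip_width: 0.449
grip_force: 0.0
```

send_rows:
  targets:
    - [0,0,0,-0.05,0,0,0]
    - [0,0,0,0,0,0,-0.102]
    - [0,0,0,0,0,0,-0.102]
    - [0,-0.009,0.056,0,0,0,0]
    - [0,-0.009,0.056,0,0,0,0]
    - [0,-0.009,0.056,0,0,0,0]
    - [0,-0.009,0.056,0,0,0,0]
    - [0,-0.009,0.055,0,0,0,0]
    - [0,0,0,0,0,0,0]
    - [0,0,0,0,0,0,0]

```text
time_s: 44.0
eef_pos: [587.7, -16.7, 182.3]
ee_rot: [-0.0, 1.0, 0.012, 0.001]
force: [0.7, 1.0, -0.0]
grip_width: 0.503
grip_force: 0.0
```

Run:
```python
from h import *
p=ctrl.capture("wrist"); st(); save(p,"w5",(150,90,220,160),3.5)
t=ctrl.capture("top")
print("red",[o for o in seg(t,(0,150,100),(8,255,255),50) if 40<o[2]<55]);print("mat",seg(t,(70,40,60),(95,255,255),2,(140,125,60,65),7)[:1])
print("guard",seg(t,(85,15,120),(110,120,255),44,(320,160,120,110),7)[:2])
print("yel",seg(p,(20,100,80),(35,255,255),87,None,5,200)[:2],"blue",seg(p,(95,120,60),(118,255,255),87,(100,50,220,250),5,200)[:2])
```

```text
t 44.05 pos [587.7 -16.2 182.1] yaw y-axis -1.546 z [ 0.001  0.    -1.   ] F [-0.3  0.8 -0.3] grip 0.501 0.0 q [-0.23  0.49  1.37  0.    1.28  1.32]
red [(107.0, array([626.9, 265.6]), 46.1, 19.4, np.float64(-0.183), array([165., 155.]))]
mat [(1328.5, array([633.1, 262.9]), 114.2, 92.8, np.float64(-0.303), array([170., 157.]))]
guard [(2681.5, array([ 465.8, -293.9]), 152.3, 123.1, np.float64(1.446), array([382., 215.]))]
yel [(790.5, array([571.8, -48.1]), 72.1, 10.9, np.float64(0.02), array([288., 206.]))] blue [(673.0, array([570.5,  37.7]), 67.1, 10.5, np.float64(0.021), array([195., 205.]))]
```

View pics/w5.png

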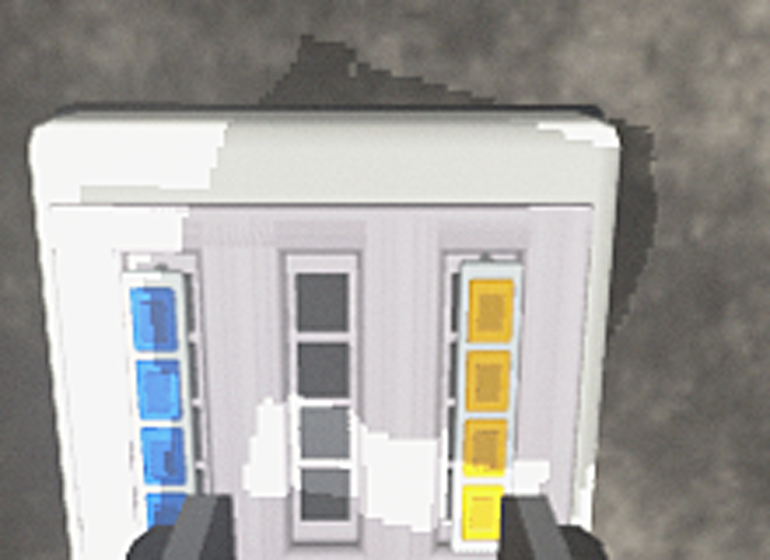

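The crop shows both strips seated, blue at (158,400) and yellow at (487,410), with all caps flat. The roller is back on its mat. On to the guard.

send_rows:
  targets:
    - [0,0,0,0,0,0,0.15]
    - [0,-0.0144,0.0485,0,0,0,0]
    - [0,-0.0144,0.0485,0,0,0,0]
    - [0,-0.0144,0.0485,0,0,0,0]
    - [0,-0.0144,0.0485,0,0,0,0]
    - [0,-0.0144,0.0485,0,0,0,0]
    - [0,-0.0144,0.0485,0,0,0,0]
    - [0,0,0,0,0,0,0]
    - [0,0,0,0,0,0,0]
    - [0,0,0,0,0,0,0]

```text
time_s: 45.35
eef_pos: [465.9, -293.6, 181.6]
ee_rot: [-0.0, 0.998, -0.062, 0.0]
force: [0.7, 0.1, -0.2]
grip_width: 0.501
grip_force: 0.0
```

Run:
```python
from h import *
p=ctrl.capture("wrist"); st()
print("grip",seg(p,(0,0,0),(180,255,75),70,(150,60,210,190),3,150)[:3])
print("guard",seg(p,(85,15,90),(110,120,255),44,None,9,2000)[:2])
save(p,"g1")
```

```text
t 45.4 pos [ 465.8 -293.7  181.6] yaw y-axis -1.695 z [ 0.  0. -1.] F [-0.2  0.2 -1. ] grip 0.498 0.0 q [-0.78  0.41  1.49  0.    1.24  0.92]
grip [(171.0, array([ 414. , -214.4]), 28.6, 14.9, np.float64(1.447), array([184., 244.]))]
guard [(16305.0, array([ 444.2, -290.9]), 166.0, 150.4, np.float64(-0.125), array([249., 185.]))]
```

View pics/g1.png

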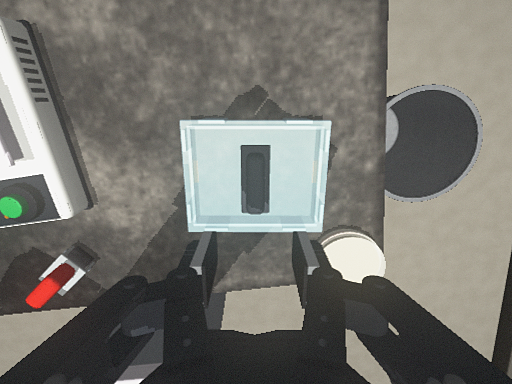

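The guard roof corners are at (181,121), (331,121), (325,231) and (188,232), and its grip at (255,180).

Run:
```python
from h import *
p=ctrl.capture("wrist")
W=world(p,[[181,121],[331,121],[325,231],[188,232]],44);print(W.round(1),W.mean(0)); print(np.linalg.norm(np.diff(W,axis=0),axis=1))
print("grip",world(p,[[255,145],[255,214],[241,180],[270,180]],70).round(1))
```

```text
[[ 532.6 -229.2]
 [ 514.3 -375.4]
 [ 395.4 -364. ]
 [ 413.2 -212.2]] [ 463.88298337 -295.21315271]
[147.41535792 119.43131899 152.82429479]
grip [[ 504.2 -298.9]
 [ 436.4 -290.4]
 [ 472.8 -281.5]
 [ 469.4 -308.9]]
```

send_rows:
  targets:
    - [0,0,0,0.05,0,0,0]
    - [0,0,0,0.05,0,0,0]
    - [0,0,0,0.025,0,0,0]
    - [0,0,0,0.0085,0,0,0]
    - [0,0,0,0,0,0,0]
    - [1,0,0,0,0,0,0]
    - [1,0,0,0,0,0,0]
    - [1,0,0,0,0,0,0]
    - [1,0,0,0,0,0,0]
    - [1,0,0,0,0,0,0]

```text
time_s: 46.7
eef_pos: [465.7, -295.3, 49.4]
ee_rot: [0.001, 0.998, -0.063, 0.001]
force: [-0.8, 1.1, 5.3]
grip_width: 0.194
grip_force: 78.2
```

Run:
```python
from h import *
st()
```

```text
t 46.7 pos [ 465.7 -295.3   49.4] yaw y-axis -1.697 z [ 0.002 -0.002 -1.   ] F [-0.8  1.1  5.3] grip 0.194 78.2 q [-0.78  0.58  1.62  0.    0.94  0.92]
```

send_rows:
  targets:
    - [1,0,0,-0.02,0,0,0]
    - [1,0,0,-0.045,0,0,0]
    - [1,0,0,-0.055,0,0,0]
    - [1,0,0,0,0,0,-0.15]
    - [1,0,0,0,0,0,0]
    - [1,0,0,0,0,0,0]
    - [1,0,0,0,0,0,0]
    - [1,0,0,0,0,0,0]
    - [1,0,0,0,0,0,0]
    - [1,0,0,0,0,0,0]

```text
time_s: 47.95
eef_pos: [465.2, -294.9, 168.0]
ee_rot: [-0.0, 1.0, 0.012, -0.0]
force: [-0.1, 0.5, -1.8]
grip_width: 0.19
grip_force: 78.6
```

Run:
```python
from h import *
s,_=st(); p=ctrl.capture("wrist"); t=ctrl.capture("top")
z=s["eef_pos"][2]-49.4
h=cv2.cvtColor(p["img"],cv2.COLOR_RGB2HSV); print(h[180:300:20,215],h[150,200:310:15])
print("guard top",seg(t,(85,15,120),(110,120,255),44+z,(320,120,120,150),7)[:2])
for lo in [(85,20,150),(85,20,180),(85,15,200)]: print("wrist",seg(p,lo,(110,120,255),44+z,None,9,3000)[:1])
go([568.6,-5,164],.0235-np.pi/2)
```

```text
t 47.95 pos [ 465.2 -294.9  168. ] yaw y-axis -1.547 z [-0.  0. -1.] F [-0.1  0.5 -1.8] grip 0.19 78.6 q [-0.78  0.42  1.51  0.    1.21  0.77]
[[ 92  31 207]
 [ 90  32 205]
 [ 90  36 199]
 [ 93  40 186]
 [ 87  40  57]
 [105  27  56]] [[ 90  17 235]
 [ 90  17 235]
 [ 88  17 236]
 [ 90  16 235]
 [ 88  16 235]
 [ 90  17 235]
 [ 86  18 236]
 [ 86  18 236]]
guard top [(1264.0, array([ 465. , -272.6]), 122.8, 107.9, np.float64(0.026), array([382., 208.])), (42.0, array([ 676.9, -265.1]), 36.7, 14.5, np.float64(-1.413), array([382., 123.]))]
wrist [(28509.5, array([ 477.8, -294.3]), 149.4, 93.6, np.float64(-1.543), array([256., 201.]))]
wrist [(28205.0, array([ 477.7, -294.2]), 149.1, 93.6, np.float64(-1.544), array([255., 202.]))]
wrist [(25609.0, array([ 477.8, -294.2]), 148.6, 92.8, np.float64(-1.548), array([235., 203.]))]
t 48.05 pos [ 465.2 -294.9  168. ] yaw y-axis -1.547 z [-0.  0. -1.] F [-0.5  0.3 -1.6] grip 0.189 78.6 q [-0.78  0.42  1.51 -0.    1.21  0.77]
az 0.0 d tool [ 110.3 -287.3    4. ]
```

send_rows:
  targets:
    - [1,0.0185,-0.0478,0,0,0,0]
    - [1,0.0185,-0.0478,0,0,0,0]
    - [1,0.0185,-0.0478,0,0,0,0]
    - [1,0.0185,-0.0478,0,0,0,0]
    - [1,0.0185,-0.0478,0,0,0,0]
    - [1,0.0185,-0.0478,0,0,0,0]
    - [1,0,0,0,0,0,0]
    - [1,0,0,0,0,0,0]
    - [1,0,0,0,0,0,0]
    - [1,0,0,0,0,0,0]

```text
time_s: 49.3
eef_pos: [569.2, -6.4, 168.1]
ee_rot: [0.0, 1.0, 0.011, 0.0]
force: [0.3, -0.5, -1.4]
grip_width: 0.192
grip_force: 78.7
```

Run:
```python
from h import *
go([569.3,-5.4,125],.0243-np.pi/2)
```

```text
t 49.3 pos [569.2  -6.4 168.1] yaw y-axis -1.548 z [ 0. -0. -1.] F [ 0.3 -0.5 -1.4] grip 0.192 78.7 q [-0.22  0.46  1.45 -0.    1.23  1.33]
az -0.002 d tool [ 0.2 -1.  43.1]
```

send_rows:
  targets:
    - [1,0,0,0.015,0,0,0]
    - [1,0,0,0.015,0,0,0]
    - [1,0,0,0.006,0,0,0]
    - [1,0,0,0.003,0,0,0]
    - [1,0,0,0.002,0,0,0]
    - [1,0,0,0.002,0,0,0]
    - [1,0,0,0,0,0,0]
    - [1,0,0,0,0,0,0]
    - [1,0,0,0,0,0,0]
    - [1,0,0,0,0,0,0]

```text
time_s: 50.55
eef_pos: [569.3, -5.5, 125.1]
ee_rot: [0.0, 1.0, 0.012, 0.0]
force: [-1.2, -0.0, -0.4]
grip_width: 0.19
grip_force: 78.7
```

Run:
```python
from h import *
s,_=st(); print(s["wrist_torque"])
```

```text
t 50.55 pos [569.3  -5.5 125.1] yaw y-axis -1.547 z [ 0. -0. -1.] F [-1.2 -0.  -0.4] grip 0.19 78.7 q [-0.22  0.51  1.5   0.    1.13  1.33]
[-0.02146738  0.00431076  0.00304908]
```

send_rows:
  targets:
    - [1,0,0,0.0015,0,0,0]
    - [1,0,0,0.0015,0,0,0]
    - [1,0,0,0.0015,0,0,0]
    - [1,0,0,0.0015,0,0,0]
    - [1,0,0,0.0015,0,0,0]
    - [1,0,0,0,0,0,0]
    - [1,0,0,0,0,0,0]
    - [1,0,0,0,0,0,0]
    - [1,0,0,0,0,0,0]
    - [1,0,0,0,0,0,0]

```text
time_s: 51.8
eef_pos: [569.8, -5.6, 118.1]
ee_rot: [0.0, 1.0, 0.012, 0.001]
force: [1.3, 0.2, 5.6]
grip_width: 0.188
grip_force: 79.7
```

Run:
```python
from h import *
s,_=st(); print(s["wrist_torque"])
```

```text
t 51.8 pos [569.8  -5.6 118.1] yaw y-axis -1.547 z [ 0.002 -0.    -1.   ] F [1.3 0.2 5.6] grip 0.188 79.7 q [-0.22  0.52  1.51  0.    1.12  1.33]
[ 0.35074749 -0.19636984 -0.00405014]
```

send_rows:
  targets:
    - [1,0,0,0.001,0,0,0]
    - [1,0,0,0.001,0,0,0]
    - [1,0,0,0.001,0,0,0]
    - [1,0,0,0.001,0,0,0]
    - [1,0,0,0.001,0,0,0]
    - [1,0,0,0.001,0,0,0]
    - [1,0,0,0,0,0,0]
    - [1,0,0,0,0,0,0]
    - [1,0,0,0,0,0,0]
    - [1,0,0,0,0,0,0]

```text
time_s: 53.05
eef_pos: [569.3, -5.6, 111.5]
ee_rot: [0.0, 1.0, 0.012, 0.0]
force: [-1.4, -0.4, 0.1]
grip_width: 0.186
grip_force: 80.2
```

Run:
```python
from h import *
s,_=st(); print(s["wrist_torque"])
```

```text
t 53.05 pos [569.3  -5.6 111.5] yaw y-axis -1.547 z [ 0. -0. -1.] F [-1.4 -0.4  0.1] grip 0.186 80.2 q [-0.22  0.53  1.51 -0.    1.1   1.33]
[0.01913093 0.13303828 0.02009159]
```

send_rows:
  targets:
    - [1,0,0,0.001,0,0,0]
    - [1,0,0,0.001,0,0,0]
    - [1,0,0,0.001,0,0,0]
    - [1,0,0,0,0,0,0]
    - [1,0,0,0,0,0,0]
    - [1,0,0,0,0,0,0]
    - [1,0,0,0,0,0,0]
    - [1,0,0,0,0,0,0]
    - [1,0,0,0,0,0,0]
    - [1,0,0,0,0,0,0]

```text
time_s: 54.3
eef_pos: [569.4, -5.6, 111.4]
ee_rot: [0.0, 1.0, 0.012, 0.001]
force: [-13.1, 1.9, 25.5]
grip_width: 0.188
grip_force: 83.6
```

Run:
```python
from h import *
s,_=st(); print(s["wrist_torque"])
```

```text
t 54.3 pos [569.4  -5.6 111.4] yaw y-axis -1.547 z [ 0.001 -0.001 -1.   ] F [-13.1   1.9  25.5] grip 0.188 83.6 q [-0.22  0.53  1.51 -0.    1.1   1.33]
[ 0.20080364  2.07926988 -0.01260348]
```

send_rows:
  targets:
    - [1,0,0,-0.003,0,0,0]
    - [0.5,0,0,0,0,0,0]
    - [0.1,0,0,0,0,0,0]
    - [0.1,0,0,0,0,0,0]
    - [0.1,0,0,-0.03,0,0,0]
    - [0.1,0,0,-0.04,0,0,0]
    - [1,-0.0325,0.015,0,0,0,0]
    - [1,-0.0325,0.015,0,0,0,0]
    - [1,-0.0325,0.015,0,0,0,0]
    - [1,0,0,0,0,0,0]

```text
time_s: 55.55
eef_pos: [471.8, -53.4, 181.7]
ee_rot: [0.0, 1.0, 0.011, -0.0]
force: [0.4, -0.0, -0.5]
grip_width: 0.007
grip_force: 0.0
```

send_rows:
  targets:
    - [1,0,0,0,0,0,0]
    - [1,0,0,0,0,0,0]
    - [1,0,0,0,0,0,0]
    - [1,0,0,0,0,0,0]
    - [1,0,0,0,0,0,0]
    - [1,0,0,0,0,0,0]
    - [1,0,0,0,0,0,0]
    - [1,0,0,0,0,0,0]
    - [1,0,0,0,0,0,0]
    - [1,0,0,0,0,0,0]

```text
time_s: 56.8
eef_pos: [472.9, -52.8, 181.5]
ee_rot: [0.0, 1.0, 0.012, 0.0]
force: [1.1, 0.1, 0.4]
grip_width: 0.002
grip_force: 0.0
```

Run:
```python
from h import *
st(); p=ctrl.capture("wrist"); save(p,"b1")
print("btn",seg(p,(55,100,30),(90,255,255),67,(180,120,150,200),3,60)[:2])
```

```text
t 56.8 pos [472.9 -52.8 181.5] yaw y-axis -1.547 z [ 0. -0. -1.] F [1.1 0.1 0.4] grip 0.002 0.0 q [-0.36  0.25  1.71  0.    1.17  1.19]
btn [(419.5, array([473.3, -52.2]), 23.6, 22.7, np.float64(-0.298), array([254., 184.]))]
```

View pics/b1.png

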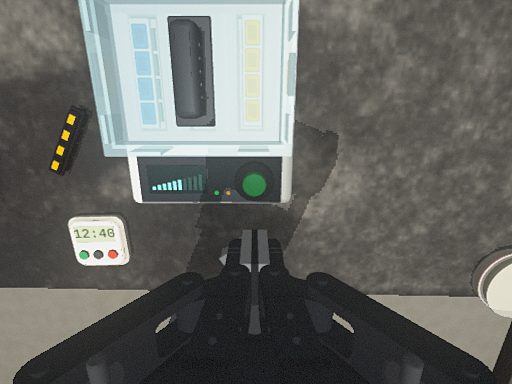

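The guard sits square over both strips and the button is at (254,184). Pressing it.

send_rows:
  targets:
    - [1,0,0,0.05,0,0,0]
    - [1,0,0,0.05,0,0,0]
    - [1,0,0,0.01,0,0,0]
    - [1,0,0,0.004,0,0,0]
    - [1,0,0,0.002,0,0,0]
    - [1,0,0,0.002,0,0,0]
    - [1,0,0,0.002,0,0,0]
    - [1,0,0,0.001,0,0,0]
    - [1,0,0,0,0,0,0]
    - [1,0,0,0,0,0,0]

```text
time_s: 58.1
eef_pos: [473.9, -53.2, 64.9]
ee_rot: [0.001, 1.0, 0.012, 0.002]
force: [-16.2, 4.7, 46.4]
grip_width: 0.005
grip_force: 23.4
```

send_rows:
  targets:
    - [1,0,0,-0.002,0,0,0]
    - [1,0,0,-0.002,0,0,0]
    - [1,0,0,0,0,0,0]
    - [1,0,0,0,0,0,0]
    - [1,0,0,0,0,0,0]
    - [1,0,0,0,0,0,0]
    - [1,0,0,0,0,0,0]
    - [1,0,0,0,0,0,0]
    - [1,0,0,0,0,0,0]
    - [1,0,0,0,0,0,0]

```text
time_s: 59.35
eef_pos: [473.6, -53.1, 65.6]
ee_rot: [0.0, 1.0, 0.012, 0.001]
force: [-2.5, 0.4, 10.1]
grip_width: -0.001
grip_force: 4.9
```

send_rows:
  targets:
    - [1,0,0,-0.0025,0,0,0]
    - [1,0,0,0,0,0,0]
    - [1,0,0,0,0,0,0]
    - [1,0,0,0,0,0,0]
    - [1,0,0,0,0,0,0]
    - [1,0,0,0,0,0,0]
    - [1,0,0,0,0,0,0]
    - [1,0,0,0,0,0,0]
    - [1,0,0,0,0,0,0]
    - [1,0,0,0,0,0,0]

```text
time_s: 60.6
eef_pos: [472.9, -52.9, 67.0]
ee_rot: [0.0, 1.0, 0.012, -0.0]
force: [2.5, -1.6, 3.8]
grip_width: 0.0
grip_force: 1.9
```

send_rows:
  targets:
    - [1,0,0,-0.005,0,0,0]
    - [1,0,0,0,0,0,0]
    - [1,0,0,0,0,0,0]
    - [1,0,0,0,0,0,0]
    - [1,0,0,0,0,0,0]
    - [1,0,0,0,0,0,0]
    - [1,0,0,0,0,0,0]
    - [1,0,0,0,0,0,0]
    - [1,0,0,0,0,0,0]
    - [1,0,0,0,0,0,0]

```text
time_s: 61.85
eef_pos: [472.9, -52.8, 72.0]
ee_rot: [0.0, 1.0, 0.012, 0.0]
force: [0.0, 0.6, 0.3]
grip_width: -0.002
grip_force: 0.0
```

send_rows:
  targets:
    - [1,0,0,-0.04,0,0,0]
    - [1,0,0,-0.05,0,0,0]
    - [1,0,0,-0.05,0,0,0]
    - [1,0.01,0.05,0,0,0,0]
    - [1,0.01,0.05,0,0,0,0]
    - [1,0.01,0.05,0,0,0,0]
    - [1,0.01,0.05,0,0,0,0]
    - [1,0.01,0.05,0,0,0,0]
    - [1,0,0,0,0,0,0]
    - [1,0,0,0,0,0,0]

```text
time_s: 63.1
eef_pos: [528.7, -301.1, 211.7]
ee_rot: [-0.0, 1.0, 0.012, -0.0]
force: [-0.1, 0.0, -0.3]
grip_width: -0.005
grip_force: 0.0
```

Run:
```python
from h import *
st(); t=ctrl.capture("top"); p=ctrl.capture("wrist"); o=cv2.cvtColor(cv2.imread("pics/top0.png"),cv2.COLOR_BGR2RGB)
d=cv2.absdiff(o,t["img"]).max(2)
for n,b in dict(bottle=(210,100,30,35),rack=(343,110,50,40),timer=(198,233,35,38),roller=(150,135,45,45),black=(198,190,22,30)).items():
    x,y,w,h=b; print(n,(d[y:y+h,x:x+w]>50).mean().round(3))
print("roller",[q for q in seg(t,(0,150,100),(8,255,255),50) if 40<q[2]<55])
for L in ("guard","mixer"): print(L,[(np.round(world(t,b['point'],62)[0]),round(b['score'],2)) for b in ctrl.landmark_of(L,t)][:2])
```

```text
t 63.1 pos [ 528.7 -301.1  211.7] yaw y-axis -1.547 z [-0.     0.001 -1.   ] F [-0.1  0.  -0.3] grip -0.005 0.0 q [-0.71  0.51  1.26  0.    1.37  0.84]
bottle 0.0
rack 0.0
timer 0.0
roller 0.036
black 0.0
roller [(110.5, array([370.2, -43.6]), 47.1, 18.0, np.float64(-0.896), array([286., 254.])), (107.0, array([626.9, 265.6]), 46.1, 19.4, np.float64(-0.183), array([165., 155.]))]
guard [(array([563.,  -1.]), 0.94)]
mixer []
```

```bash
python3 -c "
from rig import ctrl
print(ctrl.finish_job())"
```

```text
the job is handed in; nothing more can be done
None
```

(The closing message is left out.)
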